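# Open the safety-capped thinner bottle in the hobby vise

### The arm

A 6-joint arm with a two-finger parallel gripper is mounted at the origin on the work surface. World frame = base frame: x ahead of the robot, y to its left, z up, the work surface at z = 0. Lengths are in mm, angles in rad, forces in N, time in s.
With the tool pointing down it reaches from about 350 to 975 mm from the base axis. Payload 7.1 kg.
Tool frame: the origin (TCP) lies between the finger pads, 19 mm behind the fingertips; this is the grasp point; z points along the fingers, y is the line along which they close (so a half turn about z gives the same grasp; the last joint's range is limited). The gripper opens to 88 mm and grips with 3 to 60 N. Pads are 20 mm wide; open, the fingers measure 115 mm over their backs; the gripper's body (75 mm by 178 mm) begins 61 mm behind the grasp point.
Start: joints at [-1.205, 0.423, 1.63, -0, 1.089, -0.019], TCP at [234.625, -579.272, 241.375] pointing down, gripper open.
Joint ranges: [-3, 3], [-0.9, 2.11], [0.09, 2.58], [-1.31, 4.45], [0.11, 2.69], [-2.54, 2.54]. Speed limits (rad/s): [2.39, 2.39, 3.01, 3.14, 3.14, 3.14].

### API

Orientations are given as a rotation vector (axis times angle).
In Python, from workcell import status, eyes, ticket gives the robot as it stands.
- The arm moves only by the shell command python3 -m jog 'ROWS' [OPENING]. ROWS is a JSON list of rows, 1 to 5 of them, each an object with the fields x, y, z (the shift in mm), drx, dry, drz (a rotation vector in rad); a field left out counts as zero; each row shifts and turns the commanded pose from where the row before left it, along the tool's axes as they then stand; what a row does not reach is not made up. A row lasts 1/12 s, in which the tool goes at most 41.7 mm and 0.125 rad, less where a joint would pass 70% of its speed; a pose out of reach is approached as far as the arm can. OPENING is the finger opening in mm, set as the command begins (- or left out keeps the last). The fingers move at their own pace and stop on an object; the grip force is fixed at half the most. Time passes only in rows, so rows that do not move let the fingers close. It prints the time, the measured TCP pose, the force, the opening and the grip force at its end. Input that does not fit is refused with a message, and nothing moves.
- status.get_obs(): the state, without advancing time (a new reading comes with each control period).
- eyes.get_image(name): name is "scene" or "top" or "wrist"; returns a dict with "img" (384x512x3 uint8, red, green, blue), "range_z" (384x512 float32, mm along the optical axis (not along the pixel's ray), 0 where there is no reading), "fx", "fy", "cx", "cy" (pixels), "R" (3x3) and "t" (3): a world point X has camera coordinates R X + t. Camera axes: x right, y down, z forward; pixel columns grow to the right and rows downward; lengths in mm; the calibration is good to about 2 mm. A picture is of the moment at which its call begins.
- ticket.close_job(): hands the job in; it is judged then, once.
The state is a dict: "t": time; "qpos": joint angles; "qvel": joint speeds; "joint_torque": joint torques, N m; "ee_pos": TCP position; "orientation": TCP orientation; "ft_force": force on the tool from outside, world axes, zero at the start; "moment": the same for the moment, N m; "width": finger opening in mm; "grasp_force": force on a finger pad.
Only numpy, scipy, OpenCV 4.12 (cv2) and the standard library are available. Lean on these libraries where they do the work, as an engineer would, in place of code of your own. Each camera call takes 0.05 s, during which the arm holds its last target. There are 200 camera calls.

### The job

Grip the square thinner bottle by turning the vise's red crank knob clockwise until the orange soft jaw presses it firmly against the fixed jaw. Then push the bottle's red safety cap down, twist it counterclockwise until it is free, and lift it well clear of the bottle (50 mm or more). Finish while still holding the cap upright in the gripper above the bottle, with the bottle still upright and clamped and the model and other things on the bench left where they were.

Things in the scene. Friction and masses are not known exactly. Their poses are not given: they have to be found in the camera images.
- vise: blue bench vise, screwed down. Origin on the bench top below the clamped bottle's axis; y along the screw from crank end (-y) to fixed jaw (+y), z up. Plywood base 130 x 185 x 25 mm; bed, where the bottle stands, at z 45 mm; jaws 70 mm wide, tops at z 95; fixed jaw's face at y +24; screw axis at x 0, z 75; crank arm in the plane y -103; end block 50 mm wide, top z 88, at y -75 to -93.
- crank (a joint): crank turn, rad, growing clockwise as seen looking along the vise's +y (tightening); range -0.5 to 9, starts 0 to 2.5. Knob's centre in the vise's frame: x 34 mm*sin, y -142, z 75 + 34 mm*cos of it (0: straight up). Stays where left; turns against 7 N at the knob. The jaw moves 2 mm/rad: at 5.5 both jaws touch the bottle, at 6.5 they clamp with 24 N (firm), at 7.0 it goes hard.
- knob_grip (a point): middle of the crank's red knob, a bar 18 mm thick, 54 mm long along the vise's y, its inner end at the crank arm 34 mm away. It spins freely on its pin: grip it from above, fingers closing along the vise's x, and lead it round the circle without turning the gripper.
- softpad: orange sprung face of the moving jaw, 66 x 6 x 44 mm, yielding 1 mm per 12 N, at most 3 mm. Its origin starts, at crank 0, at the vise's origin and moves towards +y, 2 mm per rad of crank, until it meets the bottle; the face that meets the bottle is 35 mm from it towards -y.
- bottle: loose square plastic bottle, 48 x 48 mm and 64 mm tall, then a narrow neck to 100 mm; whitish with green labels. Origin at the centre of its underside, z up along the neck. It stands on the vise bed between the jaws, within 4 mm of the fixed jaw. Mass about 0.3 kg.
- cap: red ribbed safety cap, 44 mm across, 24 tall, 30 g, white stripe on top along its x. Origin: centre of lower rim. Seated 84.5 mm above the bottle's origin, x along the bottle's x. Locked: push down 3.5 to 5.5 mm and keep it down (11 to 14 N) while turning it counterclockwise from above; free to lift from 1.0 to 1.4 rad, stop at 1.45. Grip across its diameter from above, TCP 10 mm below its top.
- cap_top (a point): centre of the cap's top face, 24 mm above the cap's origin
- plunger (a joint): spring plate in the bottle's mouth under the cap: 0 with the cap at rest, grows (m) as the cap is pushed down, to 0.0055 fully down; pushing back with 7 N at 0 and 1.2 N more per mm
- model_plane: grey plastic model aeroplane on its belly, about 205 mm long (nose to its -x), 275 mm span, 50 mm tall, a bystander; origin at the centre of its underside
- jar_green: green paint jar, 34 mm wide, 45 mm tall, a bystander; origin at the centre of its underside
- jar_yellow: yellow paint jar, 34 mm wide, 45 mm tall, a bystander; origin at the centre of its underside
- jar_black: grey paint jar with a black lid, 34 mm wide, 45 mm tall, a bystander; origin at the centre of its underside
- brush: brush lying flat, 160 mm long, along its x, a bystander
- screwdriver: screwdriver lying flat, 150 mm long, along its x, a bystander
- sanding_block: cork sanding block 70 x 35 x 22 mm, a bystander; origin at the centre of its underside
Mind the look-alikes: they are no part of the job. Leave any purple look-alike of the cap alone. Leave any purple look-alike of the bottle alone.

How it is judged (in metres and radians):
On the way, in this order (a step that is already met when the one before it is completed fails the run):
1. the vise clamps the bottle firmly (contact force between softpad and bottle above 12 N), for 0.2 s.
2. the cap is pushed down while the bottle is clamped (value of joint plunger above 0.0033 m and contact force between softpad and bottle above 8 N), for 0.05 s.
3. the cap is twisted to its free angle (angle between the x axis of cap and the x axis of bottle, either way round above 0.8 rad and contact force between softpad and bottle above 8 N), for 0.05 s.
At the end, for the whole second after the job is handed in: The gripper holds the cap still (under 30 mm/s), upright within 0.3 rad, at least 40 mm above its seat, within 35 mm sideways of the bottle's axis and not touching the bottle; the bottle is upright within 0.12 rad and the soft jaw presses it with more than 8 N (z of cap in the frame of bottle above 0.1245 m and horizontal distance between cap and bottle below 0.035 m and angle between cap's own z axis and vertical below 0.3 rad and contact force between cap and the fingers above 1.5 N and contact force between cap and bottle below 0.05 N and linear speed of cap below 0.03 m/s and contact force between softpad and bottle above 8 N and angle between bottle's own z axis and vertical below 0.12 rad); the arm keeps its last pose, push and grip.
It fails at once if the model, a paint jar, the brush, the screwdriver or the sanding block is moved more than 30 mm (distance of any of model_plane, jar_green, jar_yellow, jar_black, brush, screwdriver, sanding_block from where it was at the start of the episode above 0.03 m).
It also fails if it takes over 58 s, if anything falls off the work surface, if the arm or the gripper's body presses on something with over 40 N, if the wrist force passes 120 N, or if a joint passes its speed limit or range.

## Working session

There is one attempt and no reset: what is moved stays moved. The work goes in short steps, Python scripts to look and compute and a shell command to move; the robot and the scene stay as the last step left them, time stands still between calls to the robot, and variables do not carry over. Pictures are saved under pics/ and viewed, at most 10 in all, crops included, and the job is handed in when it is done.

```bash
mkdir -p pics; ls; cat > h.py <<'E'
import numpy as np, cv2
from workcell import status, eyes
def snap(name,fn,save=True):
    d=eyes.get_image(name); np.savez('pics/'+fn+'.npz',**d)
    cv2.imwrite('pics/'+fn+'.png',cv2.cvtColor(d['img'],cv2.COLOR_RGB2BGR)); return d
def pt(d,u,v):
    z=float(np.median(d['range_z'][int(v)-1:int(v)+2,int(u)-1:int(u)+2]))
    c=np.array([(u-d['cx'])/d['fx']*z,(v-d['cy'])/d['fy']*z,z]); return np.array(d['R']).T@(c-d['t'])
E
python3 - <<'E'
from h import *
for n in('scene','top','wrist'): d=snap(n,n+'1')
a=[cv2.imread(f'pics/{n}1.png') for n in('scene','top')]
cv2.imwrite('pics/both.png',cv2.resize(np.vstack(a),(450,600)) if 0 else a[1])
o=status.get_obs();print(o)
E
```

```text
pics
{'t': 0.15, 'qpos': array([-1.20499533e+00,  4.23658487e-01,  1.63046626e+00, -1.24829710e-05,
        1.08862675e+00, -1.89597011e-02]), 'qvel': array([ 0.00084341, -0.00161257, -0.00267219, -0.00046118, -0.00028793,
       -0.00079005]), 'joint_torque': array([ 3.05713520e-04, -5.44981670e+01, -2.73919362e+01,  6.42845384e-02,
        2.03890179e-02, -7.96511154e-05]), 'ee_pos': array([ 234.48881345, -578.91857282,  240.80346105]), 'orientation': array([-3.08251596e+00, -6.00450597e-01,  3.31085311e-04]), 'ft_force': array([-0.70620364,  0.49236558, -0.03798878]), 'moment': array([ 0.00169361,  0.01716924, -0.02841558]), 'grasp_force': 0.0, 'width': 87.94313244289597}
```

View pics/top1.png

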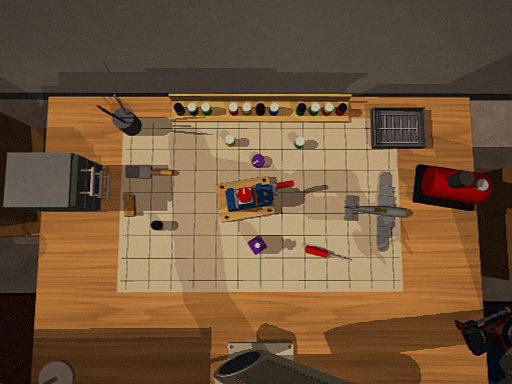

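View pics/scene1.png

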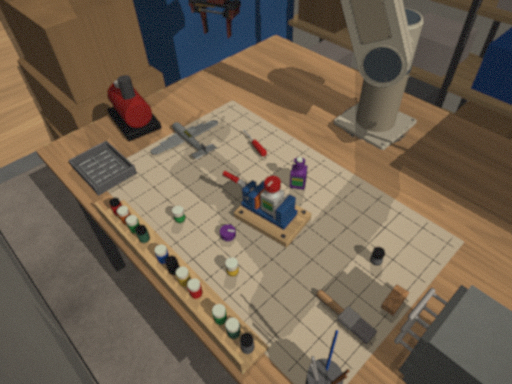

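The top view shows the vise at about (246,198) with its crank and red knob on the right at (285,185). The plane is at (380,210), and the purple decoys are at (258,160) and (257,245). I'll measure closer with a crop.

```bash
python3 - <<'E'
from h import *
d=dict(np.load('pics/top1.npz')); s=dict(np.load('pics/scene1.npz'))
for n,e in(('top',d),('scene',s)): print(n,e['fx'],e['fy'],(-e['R'].T@e['t']).round())
for u,v in((246,196),(285,185),(257,245),(258,160)): print(u,v,pt(d,u,v).round(1))
a=cv2.resize(cv2.imread('pics/top1.png')[160:235,205:305],(800,600),interpolation=cv2.INTER_CUBIC)
b=cv2.resize(cv2.imread('pics/scene1.png')[160:250,210:330],(800,600),interpolation=cv2.INTER_CUBIC)
cv2.imwrite('pics/c.png',np.vstack([cv2.resize(a,(400,300)),cv2.resize(b,(400,300))]))
for n,e,(r0,r1,c0,c1) in (('top',d,(160,235,205,305)),('scene',s,(160,250,210,330))):
  h=cv2.cvtColor(e['img'],cv2.COLOR_RGB2HSV); m=((h[...,0]<6)|(h[...,0]>174))&(h[...,1]>170)&(h[...,2]>70)
  w=np.zeros_like(m);w[r0:r1,c0:c1]=m[r0:r1,c0:c1]
  k,_,st,ce=cv2.connectedComponentsWithStats(w.astype(np.uint8))
  for i in range(1,k):
    if st[i,4]>8:
      vs,us=np.where(_==i); P=np.array([pt(e,u,v) for u,v in zip(us,vs)])
      print(n,st[i],ce[i].round(1),np.median(P,0).round(1),P.min(0).round(),P.max(0).round())
E
```

```text
top 359.29547086758174 359.29547086758174 [ 462.   21. 1231.]
scene 393.83402515851236 393.83402515851236 [1096.  557.  893.]
246 196 [576.2  44.9 153.2]
285 185 [615.5 -76.9 110.2]
257 245 [428.1  11.5 103.6]
258 160 [714.1   7.1  21.3]
top [276 181  18   7  89] [284.7 184. ] [618.6 -76.8 110.7] [ 609. -114.    1.] [644. -48. 114.]
top [237 188  15  14 155] [244.1 194.8] [579.5  51.  151.5] [561.  30.  44.] [601.  72. 154.]
scene [224 172  14  10  60] [230.6 176.4] [622.1 -73.4 113. ] [ 614. -100.  108.] [628. -51. 116.]
scene [264 176  16  16 167] [272.4 183.9] [586.1  57.7 153.3] [563.  31. 136.] [603.  72. 156.]
```

View pics/c.png

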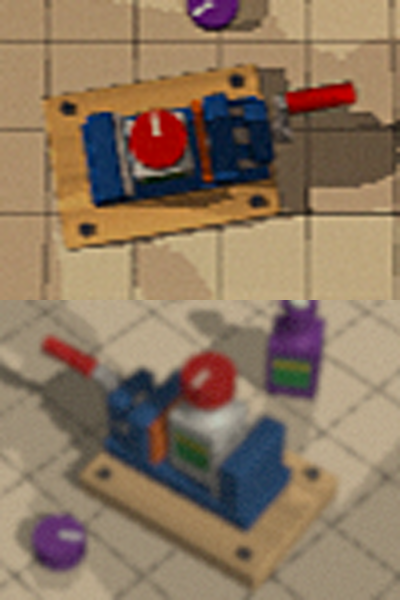

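```bash
cat >> h.py <<'E'
from scipy.spatial.transform import Rotation as Ro
def delta(p,yaw):
    """p target; tool y axis at world angle yaw, tool down. prints shift in current tool axes, then rot about tool z"""
    o=status.get_obs(); R=Ro.from_rotvec(o['orientation']).as_matrix()
    Y=np.array([np.cos(yaw),np.sin(yaw),0]); Z=np.array([0,0,-1.]); T=np.column_stack([np.cross(Y,Z),Y,Z])
    print('shift',(R.T@(np.array(p)-o['ee_pos'])).round(1),'rot',Ro.from_matrix(R.T@T).as_rotvec().round(3),'pos',o['ee_pos'].round(1),'q',o['qpos'].round(2),'F',o['ft_force'].round(1),'w',round(o['width'],1),'t',o['t'])
E
python3 - <<'E'
from h import *
w=np.load('pics/wrist1.npz'); R=Ro.from_rotvec(status.get_obs()['orientation']).as_matrix()
print(w['fx'],'cam in tool',R.T@(-w['R'].T@w['t']-status.get_obs()['ee_pos']),(w['R']@R).round(2))
delta((580,-60,330),0.16); delta((580,-60,330),0.16-np.pi)
E
```

```text
293.6975250692535 cam in tool [  72.01547982    0.25724919 -142.97688942] [[-0.    1.   -0.  ]
 [-0.96 -0.   -0.26]
 [-0.26 -0.    0.96]]
shift [ 515.  -351.4  -88.8] rot [-1.000e-03 -1.000e-03 -1.346e+00] pos [ 234.5 -578.9  240.8] q [-1.2   0.42  1.63 -0.    1.09 -0.02] F [-0.7  0.5 -0. ] w 87.9 t 0.15
shift [ 515.  -351.4  -88.8] rot [-1.000e-03  1.000e-03  1.796e+00] pos [ 234.5 -578.9  240.8] q [-1.2   0.42  1.63 -0.    1.09 -0.02] F [-0.7  0.5 -0. ] w 87.9 t 0.15
```

```bash
for i in 1 2 3; do python3 -m jog '[{"x": 34, "y": -23, "z": -6}, {"x": 34, "y": -23, "z": -6}, {"x": 34, "y": -23, "z": -6}, {"x": 34, "y": -23, "z": -6}, {"x": 34, "y": -23, "z": -6}]' | tail -1; done
for i in 1 2; do python3 -m jog '[{"drz": -0.12}, {"drz": -0.12}, {"drz": -0.12}, {"drz": -0.12}, {"drz": -0.12}]'|tail -1; done
python3 -m jog '[{"drz": -0.12}, {"drz": -0.02}, {}, {}]'
python3 - <<'E'
from h import *
d=snap('wrist','w2'); delta((580,-60,330),0.16)
cv2.imwrite('pics/w2b.png',cv2.resize(cv2.imread('pics/w2.png'),(800,600)))
E
```

```text
grasp_force: 0.0
grasp_force: 0.0
grasp_force: 0.0
grasp_force: 0.0
grasp_force: 0.0
t: 2.57
ee_pos: [577.7, -68.0, 331.2]
orientation: [-2.048, -2.382, 0.0]
ft_force: [-0.2, -0.1, 0.5]
width: 87.8
grasp_force: 0.0
shift [7.6 3.4 1.3] rot [-0.    -0.    -0.009] pos [577.7 -68.1 331.3] q [-0.14  0.27  1.64  0.    1.23 -0.29] F [ 0.5 -0.6 -0.1] w 87.9 t 2.6167
```

View pics/w2b.png

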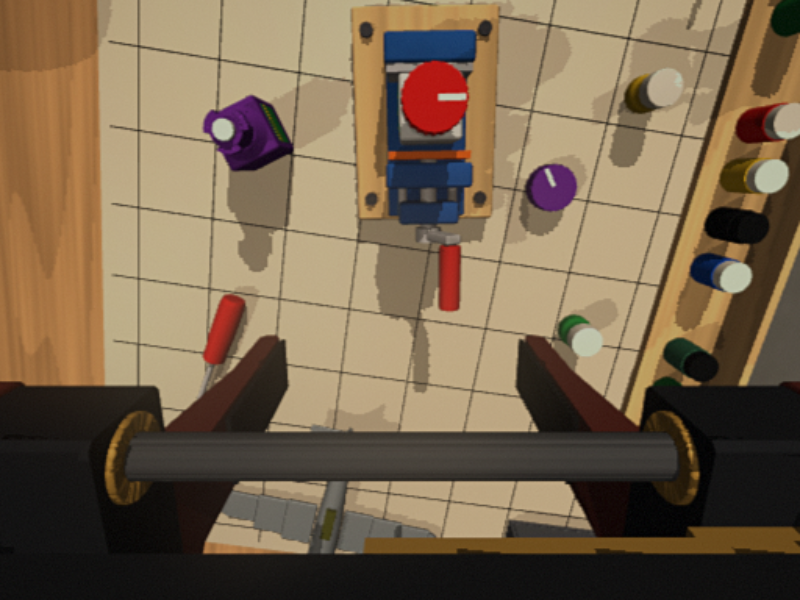

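The wrist view shows the red knob at about (450,277), the cap at (435,97) with its stripe along vise +x, and base screws at (366,30), (485,28), (371,199) and (480,198). I'll get positions from these.

```bash
python3 - <<'E'
from h import *
d=dict(np.load('pics/w2.npz')); P=lambda u,v: pt(d,u*.64,v*.64)
S=[P(*q) for q in((366,30),(485,28),(371,199),(480,198))]
for s in S: print('screw',s.round(1))
y=(S[0]+S[1]-S[2]-S[3])/2; x=(S[1]+S[3]-S[0]-S[2])/2; print('yaw',np.arctan2(-y[0],y[1]),np.arctan2(x[1],x[0]),'ctr',np.mean(S,0).round(1))
h=cv2.cvtColor(d['img'],cv2.COLOR_RGB2HSV); m=((h[...,0]<6)|(h[...,0]>174))&(h[...,1]>170)&(h[...,2]>70)
k,l,st,ce=cv2.connectedComponentsWithStats(m[:215].astype(np.uint8))
for i in range(1,k):
  if st[i,4]>60:
    vs,us=np.where(l==i); Q=np.array([pt(d,a,b) for a,b in zip(us,vs)]); Q=Q[Q[:,2]>60]; top=Q[Q[:,2]>np.percentile(Q[:,2],40)]
    r=cv2.fitLine(Q[:,:2].astype(np.float32),cv2.DIST_L2,0,.01,.01).ravel()[:2]
    print(st[i],'med',np.median(Q,0).round(1),'mid',((Q.max(0)+Q.min(0))/2).round(1),'zmax',np.percentile(Q[:,2],[50,95]).round(1),'ext',np.ptp(Q,0).round(1),'dir',r)
E
```

```text
screw [519.6 112.8  28.9]
screw [621.8 130.   28.6]
screw [543.1 -29.6  29.5]
screw [645.6 -13.1  28.7]
yaw 0.16442929436142215 0.16251268138728361 ctr [582.5  50.   28.9]
[ 257   39   43   47 1471] med [580.7  49.2 153.2] mid [584.2  55.4 107.4] zmax [153.2 153.7] ext [48.1 54.8 93.5] dir [0.03741924 0.99929965]Traceback (most recent call last):
  File "<stdin>", line 10, in <module>
    return _quantile_unchecked(
        a, q, axis, out, overwrite_input, method, keepdims, weights)
    return _ureduce(a,
                    func=_quantile_ureduce_func,
    ...<5 lines>...
                    overwrite_input=overwrite_input,
                    method=method)
    r = func(a, **kwargs)
    result = _quantile(arr,
                       quantiles=q,
    ...<2 lines>...
                       out=out,
                       weights=wgt)
    slices_having_nans = np.isnan(arr[-1, ...])
                                  ~~~^^^^^^^^^
IndexError: index -1 is out of bounds for axis 0 with size 0
```

```bash
python3 - <<'E'
from h import *
d=dict(np.load('pics/w2.npz'))
c,s=np.cos(.163),np.sin(.163); V=np.array([[c,s,0],[-s,c,0],[0,0,1]])
f=lambda p:(V@(p-np.array([582.5,50,0]))).round(1)
h=cv2.cvtColor(d['img'],cv2.COLOR_RGB2HSV); m=((h[...,0]<6)|(h[...,0]>174))&(h[...,1]>170)&(h[...,2]>70)
for n,(a,b,e,g) in {'knob':(150,205,275,300),'cap':(35,90,250,305)}.items():
  vs,us=np.where(m[a:b,e:g]); Q=np.array([pt(d,u+e,v+a) for u,v in zip(us,vs)]); Q=Q[Q[:,2]>60]
  Q=Q[Q[:,2]>np.percentile(Q[:,2],90)-5]
  q=np.array([f(p) for p in Q]); print(n,len(q),'med',np.median(Q,0).round(1),'vise med',np.median(q,0),'min',q.min(0),'max',q.max(0))
o=np.where(d['range_z']*0+((h[...,0]>6)&(h[...,0]<14)&(h[...,1]>200)&(h[...,2]>150))*1>0)
q=np.array([f(pt(d,u,v)) for v,u in zip(*o) if v<130]); q=q[abs(q[:,2]-92)<8];print('pad',len(q),np.median(q,0),q.min(0),q.max(0))
E
```

```text
knob 503 med [618.3 -76.2 112.5] vise med [  14.7 -130.5  112.5] min [   7.1 -157.8  108.7] max [  23.1 -104.   114.3]
cap 1450 med [580.6  49.3 153.2] vise med [ -1.6   0.4 153.2] min [-21.8 -21.6 149.1] max [ 21.   22.  154.2]
pad 56 [ 22.8  -33.7   91.55] [-32.2 -36.1  90.7] [ 31.5 -31.3  92.1]
```

```bash
python3 - <<'E'
from h import *
delta((619.2,-80.8,105.3),0.163)
E
```

```text
shift [-18.9  39.1 226. ] rot [-0.    -0.    -0.012] pos [577.7 -68.1 331.3] q [-0.14  0.27  1.64  0.    1.23 -0.29] F [ 0.5 -0.6 -0.1] w 87.9 t 2.6167
```

```bash
python3 -m jog '[{"x": -10, "y": 20, "z": 20, "drz": -0.012}, {"x": -9, "y": 19, "z": 30}, {"z": 40}, {"z": 40}, {}]'
python3 -m jog '[{"z": 40}, {"z": 40}, {"z": 16}, {}, {}]'
python3 - <<'E'
from h import *
delta((619.2,-80.8,105.3),0.163); snap('wrist','w3')
E
python3 -m jog '[{}, {}, {}, {}, {}]' 5
python3 -m jog '[{}, {}, {}, {}, {}]'
```

```text
t: 3.03
ee_pos: [614.7, -80.0, 193.5]
orientation: [-2.025, -2.387, 0.011]
ft_force: [-1.4, 0.6, -0.6]
width: 87.6
grasp_force: 0.0
t: 3.45
ee_pos: [619.9, -80.7, 106.5]
orientation: [2.031, 2.397, 0.0]
ft_force: [-0.3, -1.0, -0.2]
width: 87.8
grasp_force: 0.0
shift [-0.  -0.7  1.2] rot [0.    0.    0.002] pos [619.9 -80.7 106.5] q [-0.15  0.59  1.71  0.    0.84 -0.31] F [-0.3 -1.  -0.2] w 87.8 t 3.45
t: 3.92
ee_pos: [619.6, -80.7, 106.1]
orientation: [2.029, 2.397, 0.001]
ft_force: [0.4, 0.1, -0.8]
width: 58.1
grasp_force: 0.0
t: 4.33
ee_pos: [619.3, -80.6, 105.3]
orientation: [-2.03, -2.398, 0.0]
ft_force: [0.2, 0.1, -0.2]
width: 24.6
grasp_force: 0.0
```

View pics/w3.png

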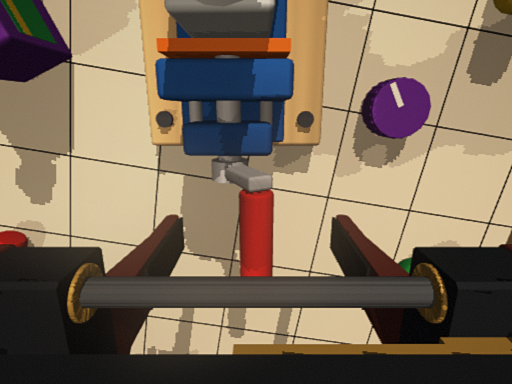

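The knob at (257,230) is centred between the fingers. I'll finish closing on it.

```bash
python3 -m jog '[{}, {}, {}]'
python3 - <<'E'
from h import *
o=status.get_obs(); c,s=np.cos(.163),np.sin(.163); p=o['ee_pos']-[582.5,50,75]; x=p[0]*c+p[1]*s+.3
th=np.arctan2(x,p[2]);print('th',th,'r',np.hypot(x,p[2]),'w',o['width'],o['grasp_force'],o['ft_force'])
T=.47+.25*np.arange(26); d=np.column_stack([T[1:],34*np.diff(np.sin(T)),-34*np.diff(np.cos(T))]).round(2); print(d)
E
```

```text
t: 4.58
ee_pos: [619.4, -80.6, 105.3]
orientation: [2.03, 2.398, 0.0]
ft_force: [0.5, 0.2, -0.4]
width: 17.0
grasp_force: 30.0
th 0.4737809624397186 r 34.06535036634257 w 16.982411632918758 29.99959409236908 [ 0.46031751  0.18880009 -0.43626952]
[[ 0.72  7.02  4.75]
 [ 0.97  5.63  6.34]
 [ 1.22  3.88  7.54]
 [ 1.47  1.9   8.26]
 [ 1.72 -0.21  8.48]
 [ 1.97 -2.3   8.16]
 [ 2.22 -4.24  7.34]
 [ 2.47 -5.93  6.06]
 [ 2.72 -7.24  4.41]
 [ 2.97 -8.11  2.48]
 [ 3.22 -8.47  0.39]
 [ 3.47 -8.3  -1.71]
 [ 3.72 -7.62 -3.71]
 [ 3.97 -6.47 -5.48]
 [ 4.22 -4.91 -6.91]
 [ 4.47 -3.05 -7.91]
 [ 4.72 -0.99 -8.42]
 [ 4.97  1.12 -8.4 ]
 [ 5.22  3.17 -7.86]
 [ 5.47  5.01 -6.84]
 [ 5.72  6.55 -5.38]
 [ 5.97  7.68 -3.6 ]
 [ 6.22  8.33 -1.59]
 [ 6.47  8.46  0.52]
 [ 6.72  8.07  2.6 ]]
```

```bash
python3 -m jog '[{"y": 7, "z": 4.7}, {"y": 5.6, "z": 6.3}, {"y": 3.9, "z": 7.5}, {"y": 1.9, "z": 8.3}, {"y": -0.2, "z": 8.5}]' | grep -E 'pos|ft|wid'
python3 -m jog '[{"y": -2.3, "z": 8.2}, {"y": -4.2, "z": 7.3}, {"y": -5.9, "z": 6.1}, {}]'
cat >> h.py <<'E'
def crank():
    o=status.get_obs(); c,s=np.cos(.163),np.sin(.163); p=o['ee_pos']-[582.5,50,75]; x=p[0]*c+p[1]*s+.3
    print('th',np.arctan2(x,p[2]),'r',np.hypot(x,p[2]),'along',-p[0]*s+p[1]*c)
E
python3 -c 'import h;h.crank()'
```

```text
ee_pos: [637.1, -77.6, 70.2]
ft_force: [-5.6, -1.2, 8.1]
width: 17.2
t: 5.33
ee_pos: [624.5, -79.8, 48.3]
orientation: [-2.029, -2.397, 0.001]
ft_force: [-4.2, -1.1, 3.0]
width: 17.5
grasp_force: 30.0
th 2.4825913180682644 r 33.73271154236166 along -134.85349788044996
```

```bash
python3 -m jog '[{"y": -7.2, "z": 4.4}, {"y": -8.1, "z": 2.5}, {"y": -8.5, "z": 0.4}, {"y": -8.3, "z": -1.7}, {"y": -7.6, "z": -3.7}]' | grep -E 'pos|ft|wid'
python3 -m jog '[{"y": -6.5, "z": -5.5}, {"y": -4.9, "z": -6.9}, {"y": -3, "z": -7.9}, {"y": -1, "z": -8.4}, {"y": 1.1, "z": -8.4}]'| grep -E 'pos|ft|wid'
python3 -m jog '[{"y": 3.2, "z": -7.9}, {"y": 5, "z": -6.8}, {}]'
python3 -c 'import h;h.crank()'
```

```text
ee_pos: [587.0, -86.0, 45.9]
ft_force: [5.2, 1.4, -8.2]
width: 17.2
ee_pos: [571.0, -88.6, 84.1]
ft_force: [4.1, 0.8, -10.7]
width: 17.1
t: 6.42
ee_pos: [580.6, -87.0, 99.8]
orientation: [2.029, 2.398, 0.0]
ft_force: [-1.2, 1.2, 2.7]
width: 17.2
grasp_force: 30.0
th -0.7645682663264256 r 34.39797884492013 along -134.92261489992924
```

```bash
python3 -m jog '[{"y": 6.5, "z": -5.4}, {"y": 7.7, "z": -3.6}, {"y": 8.3, "z": -1.6}, {}]'
python3 -m jog '[{"y": 8.4, "z": 0.5}, {"y": 6.3, "z": 1.8}, {}, {}]'
python3 -c 'import h;h.crank()'
```

```text
t: 6.75
ee_pos: [601.6, -83.5, 109.2]
orientation: [-2.028, -2.397, 0.003]
ft_force: [-3.5, -1.8, -0.1]
width: 17.2
grasp_force: 30.0
t: 7.08
ee_pos: [616.0, -81.1, 107.0]
orientation: [-2.028, -2.397, 0.002]
ft_force: [-4.1, -1.1, -0.9]
width: 17.4
grasp_force: 30.0
th 0.3623686753422876 r 34.178332705365236 along -134.83960205091574
```

```bash
python3 -m jog '[{}, {}, {}, {}]' 88 | grep -E 'ft|wid'
python3 -m jog '[{}, {"z": -10}, {"z": -30}, {"z": -40}, {"z": -40}]' | grep -E 'ft|wid'
python3 -m jog '[{"x": 10, "y": -5, "z": -40}, {"x": 20, "y": -10}, {"x": 30, "y": -10}, {}, {}]'
python3 - <<'E'
from h import *
d=snap('wrist','w4'); e=snap('top','t4'); s=snap('scene','s4')
c,sn=np.cos(.163),np.sin(.163); V=np.array([[c,sn,0],[-sn,c,0],[0,0,1]])
for n,g,(a,b,l,r) in(('w',d,(0,200,150,400)),('top',e,(170,215,225,265)),('scene',s,(165,200,255,290))):
  h=cv2.cvtColor(g['img'],cv2.COLOR_RGB2HSV); m=((h[...,0]<6)|(h[...,0]>174))&(h[...,1]>150)&(h[...,2]>60)
  vs,us=np.where(m[a:b,l:r]); Q=np.array([pt(g,u+l,v+a) for u,v in zip(us,vs)]); Q=Q[(Q[:,2]>149)&(Q[:,2]<158)]
  q=(V@(Q-[582.5,50,0]).T).T
  print(n,len(Q),'med',np.median(Q,0).round(1),'mid',((Q.max(0)+Q.min(0))/2).round(1),'vise',((q.max(0)+q.min(0))/2).round(1),np.ptp(q,0).round(1))
delta((581,51,143.5),0.163)
E
```

```text
ft_force: [-0.2, 0.6, 0.2]
width: 40.6
ft_force: [0.5, 0.7, 0.1]
width: 74.0
t: 8.25
ee_pos: [581.6, -25.1, 267.8]
orientation: [2.027, 2.399, 0.001]
ft_force: [-0.0, -0.3, 0.2]
width: 87.8
grasp_force: 0.0
w 2045 med [580.4  52.9 153.2] mid [581.2  53.2 151.6] vise [ -0.8   3.2 151.6] [44.2 43.9  5. ]
top 73 med [579.4  63.1 152.3] mid [581.   64.6 151.8] vise [  0.2  13.5 151.8] [40.2 24.8  4.6]
scene 141 med [579.6  56.5 154. ] mid [582.   53.8 152.3] vise [ -0.2   4.5 152.3] [42.1 40.1  6.5]
shift [ 76.8  11.3 123.4] rot [0.    0.    0.003] pos [582.5 -26.5 266.9] q [-0.07  0.33  1.7  -0.    1.11 -0.23] F [ 0.2  0.  -0.8] w 87.9 t 8.4
```

View pics/w4.png

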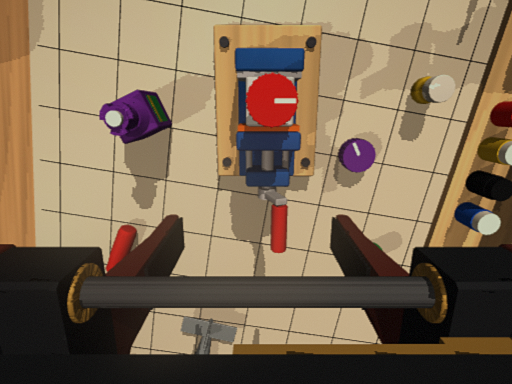

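The bottle is clamped. The cap is now at (272,100) px, which is world (581,53), top z 153, stripe still along vise +x. I'll move over it and descend.

```bash
python3 -m jog '[{"x": 26, "y": 4}, {"x": 27, "y": 4}, {"x": 26, "y": 4, "z": 20}, {"z": 30}, {"z": 30}]' | grep -E 'ft|wid'
python3 -m jog '[{"z": 20}, {}, {}]'
python3 - <<'E'
from h import *
delta((581.2,53,143.5),0.163)
E
```

```text
ft_force: [0.5, -1.1, -0.1]
width: 87.6
t: 9.07
ee_pos: [580.6, 53.2, 165.7]
orientation: [-2.029, -2.396, 0.003]
ft_force: [-0.7, 0.2, 1.1]
width: 87.7
grasp_force: 0.0
shift [-0.3  0.6 22.2] rot [-0.003 -0.     0.002] pos [580.6  53.2 165.7] q [ 0.07  0.46  1.78 -0.    0.91 -0.09] F [-0.7  0.2  1.1] w 87.7 t 9.0667
```

```bash
python3 -m jog '[{"y": 0.5, "z": 12}, {"z": 10}, {}, {}, {}]' 30
python3 -m jog '[{}, {}, {}, {}]'
python3 -m jog '[{}, {}]'
```

```text
t: 9.48
ee_pos: [581.6, 53.9, 145.1]
orientation: [2.029, 2.398, 0.001]
ft_force: [-0.4, -0.0, 0.3]
width: 58.1
grasp_force: 0.0
t: 9.82
ee_pos: [581.6, 54.0, 145.2]
orientation: [2.029, 2.397, 0.001]
ft_force: [0.3, -1.1, 3.4]
width: 42.6
grasp_force: 30.0
t: 9.98
ee_pos: [581.6, 54.0, 145.2]
orientation: [2.029, 2.398, 0.001]
ft_force: [-1.4, 0.1, 5.7]
width: 42.9
grasp_force: 30.0
```

```bash
python3 -m jog '[{"z": 1.5}, {"z": 1.5}, {"z": 1}, {"z": 1}, {}]'
python3 -m jog '[{}, {}]'
```

```text
t: 10.4
ee_pos: [581.8, 54.0, 140.8]
orientation: [2.029, 2.397, 0.001]
ft_force: [-2.8, 0.1, 11.5]
width: 42.5
grasp_force: 30.0
t: 10.57
ee_pos: [581.8, 54.0, 140.9]
orientation: [2.029, 2.397, 0.001]
ft_force: [-3.3, -0.2, 12.3]
width: 42.4
grasp_force: 30.0
```

Force of 12.3 N matches about 4.4 mm of plunger travel. I'll twist counterclockwise now, which is −z in the tool frame.

```bash
python3 -m jog '[{"z": 0.4, "drz": -0.1}, {"drz": -0.1}, {"drz": -0.1}, {"drz": -0.1}, {"drz": -0.1}]'
python3 -m jog '[{"drz": -0.1}, {"drz": -0.1}, {"drz": -0.1}, {"drz": -0.1}, {"drz": -0.1}]'
python3 -m jog '[{"drz": -0.1}, {"drz": -0.1}, {"drz": -0.08}, {}, {}]'
python3 - <<'E'
from h import *
o=status.get_obs();print(o['moment'],o['qpos']);snap('scene','s5');d=snap('wrist','w5')
a=cv2.resize(cv2.imread('pics/s5.png')[150:250,210:330],(480,400));b=cv2.imread('pics/w5.png')[:200,150:400]
cv2.imwrite('pics/c5.png',np.hstack([a,cv2.resize(b,(320,400))]))
E
```

```text
t: 10.98
ee_pos: [582.1, 54.3, 140.7]
orientation: [1.366, 2.827, 0.002]
ft_force: [-2.7, 1.1, 11.0]
width: 42.6
grasp_force: 30.0
t: 11.4
ee_pos: [581.9, 54.2, 140.6]
orientation: [0.624, 3.077, 0.001]
ft_force: [-3.3, 0.1, 12.2]
width: 42.9
grasp_force: 30.0
t: 11.82
ee_pos: [581.8, 54.0, 140.6]
orientation: [0.195, 3.134, 0.0]
ft_force: [-2.8, -0.1, 12.0]
width: 42.6
grasp_force: 30.0
[-0.11880937  0.33445472  0.04010467] [ 7.21569612e-02  4.96138583e-01  1.78855272e+00 -1.52489588e-04
  8.55477226e-01 -1.37432019e+00]
```

View pics/c5.png

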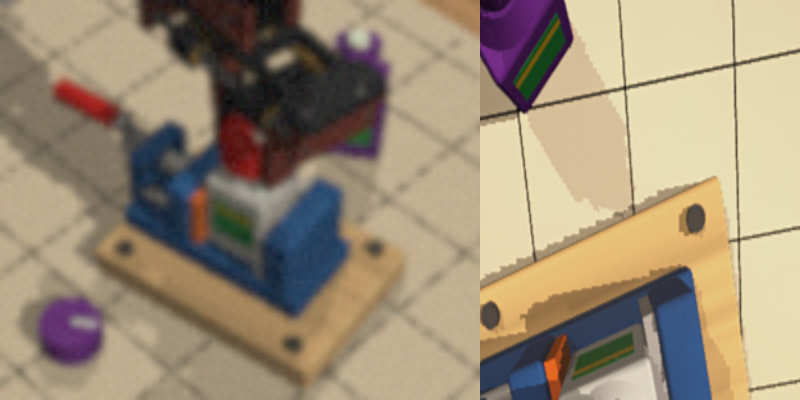

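The bottle is still upright and clamped (bottle neck near (625,380)), and the cap is held in the turned gripper. I'll lift gently and watch the force.

```bash
python3 -m jog '[{"z": -2}, {"z": -3}, {"z": -4}, {"z": -3}, {}]'
```

```text
t: 12.33
ee_pos: [581.5, 54.0, 151.6]
orientation: [0.196, 3.135, 0.0]
ft_force: [-0.5, -0.1, 0.4]
width: 42.5
grasp_force: 30.0
```

Nothing is pulling on it and the width is still 42.5, so it's free. I'll lift it the rest of the way.

```bash
python3 -m jog '[{"z": -8}, {"z": -12}, {"z": -15}, {"z": -15}, {"z": -6}]'|grep wid
python3 -m jog '[{}, {}, {}, {}]'
python3 - <<'E'
from h import *
snap('scene','s6');snap('wrist','w6')
a=cv2.resize(cv2.imread('pics/s6.png')[120:250,210:330],(400,433));b=cv2.imread('pics/w6.png')[:260,150:390]
cv2.imwrite('pics/c6.png',np.hstack([a,cv2.resize(b,(400,433))]))
E
```

```text
width: 42.7
t: 13.08
ee_pos: [580.7, 53.9, 206.4]
orientation: [-0.196, -3.134, 0.0]
ft_force: [0.2, -0.4, 0.4]
width: 42.7
grasp_force: 30.0
```

View pics/c6.png

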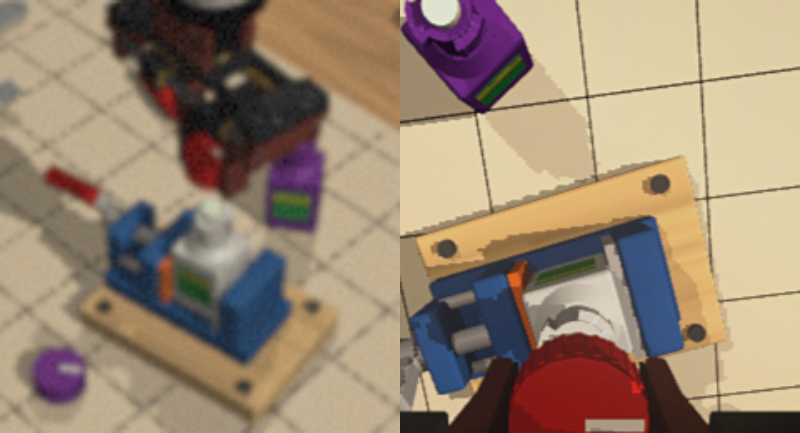

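The left crop shows the cap held above the bare neck at (212,210). On the right the cap is between the fingers, with its stripe along the finger axis, so it turned with the gripper, and the bottle is still upright between the jaws. The lift is about 61 mm.

```bash
python3 -c 'from workcell import ticket; print(ticket.close_job())'
```

```text
the job is handed in; nothing more can be done
None
```

I handed the job in at about 13 s: the vise grips the bottle firmly, and the gripper holds the freed cap upright about 61 mm above its seat. The hand-in returned no verdict.

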